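# Close the jig's sliding jaw on the reddish block

### The job

Two holding jigs lie on the bench, each with a sliding jaw that has a black knob. In the jig that holds the plain reddish-brown block, slide the jaw along its track until it is snug against the block and the block is pushed fully home against the fixed stop at the other end, ready for planing, then let go. Leave the jaw of the other jig, which holds the pale slotted block, where it is.

Things in the scene. Friction and masses are not known exactly. Their poses are not given: they have to be found in the camera images.
- red_block: plain reddish-brown wooden block 45 wide x 75 long x 40 mm high, about 120 g, loose, lying lengthwise in the lane of its jig. Origin: centre of its underside; seen from above its long sides are turned 9 degrees (0.157 rad) anticlockwise from its own y axis. At the start it lies 18 to 35 mm short of the fixed stop; the jaw stands off its other end.
- red_stop (a point): on the inner face of the fixed stop of the red block's jig, mid lane, at the lane floor, 10 mm above the bench. y points along the lane from stop to jaw (slide line), z up. Block home: its origin at y = 38 mm. The jig is fixed: base 74 x 240 mm, lane 54 mm wide, fence tops 20 mm and stop top 50 mm above the bench.
- red_knob (a point): centre of the upright black round knob (28 mm across, 65 to 105 mm above the bench) on the sliding jaw of the red block's jig; axes as red_stop. Jaw: 52 mm across, top 49 mm above the bench, its face to the block 18 mm from the knob axis. Slides along y only, 3 N drag, stays where left. y from the stop: 163 to 193 mm at the start, 93 with the block clamped home.
- pale_knob (a point): the same point on the knob of the other, identical jig, which holds a pale wooden block with a slot sawn across it; leave this jaw where it is. The jigs lie roughly parallel, one nearer the robot, one farther off, either way round.
There are look-alikes about, which are no part of the job. Of the things shaped like the red_block, the brown one is meant.

How it is judged:
At the end, for the whole second after the job is handed in: The reddish block lies flat in its lane (within 10 degrees) and at rest, its end within 10 mm of the fixed stop, and the jaw is closed up behind it, its knob less than 103 mm from the stop face along the lane (10 mm from fully closed) (y of red_block in the frame of red_stop between 0.028 and 0.0475 m and y of red_knob in the frame of red_stop below 0.103 m and z of red_block in the frame of red_stop below 0.006 m and angle between red_block's own z axis and vertical below 0.17 rad and linear speed of red_block below 0.02 m/s); the robot touches nothing.
It fails at once if the jaw of the other jig, with the pale block, is moved by more than 10 mm (distance of pale_knob from where it was at the start of the episode above 0.01 m).
It also fails if it takes over 24 s, if anything falls off the work surface, if the arm or the gripper's body presses on something with over 40 N, if the wrist force passes 120 N, or if a joint passes its speed limit or range.

### The arm

A 7-joint arm with a two-finger parallel gripper is mounted at the origin on a cart in front of the work surface, level with it; the furniture and walls round the work are solid. World frame = base frame: x ahead of the robot, y to its left, z up, the work surface at z = 0. Lengths are in m, angles in rad, forces in N, time in s.
With the tool pointing down it reaches from about 0.425 to 0.925 m from the base axis. Payload 6.8 kg.
Tool frame: the origin (TCP) lies at the very end of the fingers, on their centre line; the grasp point (between the pads) lies 19 mm behind it; z points along the fingers, x is the direction in which the jaws open and shut, and the axes are right-handed (so a half turn about z gives the same grasp; the last joint's range is limited). The gripper opens to 85 mm and grips with 20 to 120 N. Pads are 22 mm wide; open, the fingers measure 114 mm over their backs; the gripper's body (76 mm by 85 mm) begins 54 mm behind the grasp point. The pads swing forward as they close: fully open they stand 13 mm farther back than shut.
Start: joints at [-1.21, 0.477, 0.022, 1.555, -0.011, 1.109, -0.083], TCP at [0.305, 0.602, 0.231] pointing down, gripper open.
Joint ranges: [-2.96, 2.96], [-0.34, 2.1], [-1.41, 1.46], [0.24, 2.44], [-1.37, 4.51], [0.17, 1.92], [-2.96, 2.96]. Speed limits (rad/s): [2.39, 2.39, 3.14, 3.14, 3.14, 3.14, 3.14].

### API

Orientations are given as a rotation vector (axis times angle).
In Python, from bench import * gives the robot as it stands.
- The arm moves only by the tool servo_tool, never from a script. Its argument "increments" is one flat list of numbers, 7 for each row, row after row: the shift along the tool's x, y, z in mm, then the turn, a rotation vector about the tool's x, y, z in rad, then the finger opening in mm, from 0 to 85.4. In form: [tx, ty, tz, wx, wy, wz, fingers, tx, ty, tz, wx, wy, wz, fingers, ...]. A call has exactly 8 rows; each row shifts and turns the commanded pose from where the row before left it, along the tool's axes as they then stand; what a row does not reach is not made up. A row lasts 1/8 s, in which the tool goes at most 62.5 mm and 10.7 degrees, less where a joint would pass 70% of its speed; a pose out of reach is approached as far as the arm can. A call is refused whole if a number of a shift passes 62.5 or a number of a turn 0.188, either way. A call with a gripper value outside its range is refused whole. The fingers move at their own pace and stop on an object; "squeeze" is the grip in N (left out, the last holds). Time passes only in rows, so rows that do not move let the fingers close, or fill a call up. It gives the time, the measured TCP pose, the force and the opening at its end, in the units of the state.
- get_obs(): the state, without advancing time (a new reading comes with each control period).
- grab_frame(name): name is "scene" or "top" or "wrist"; returns (picture, depth): 400x640x3 uint8, red, green, blue; 400x640 float32, m along the optical axis (not along the pixel's ray), 0 where there is no reading.
- calibration(name): a dict with "fx", "fy", "cx", "cy" (pixels), "eye" and "orientation" of the camera in the world; the wrist camera has in their place "T_tool_cam" (4x4, takes a point from camera to tool coordinates, whose origin is the TCP and whose axes are the tool frame's). Camera axes: x right, y up, looking along -z (the intrinsics and any distortion apply to the point x, -y, -z); pixel columns grow to the right and rows downward; lengths in m; the calibration is good to about 2 mm. A picture is of the moment at which its call begins: read the wrist's pose just before it. calibration takes no time and is no camera call.
- hand_in(): hands the job in, once; it reports no verdict.
The state is a dict: "clock": time; "joints": joint angles; "qvel": joint speeds; "tau": joint torques, N m; "tcp_pos": TCP position; "orientation": TCP orientation; "contact_force": force on the tool from outside, world axes, zero at the start; "moment": the same for the moment, N m; "grip_width": finger opening in m.
Only numpy, scipy, OpenCV 4.12 (cv2) and the standard library are available. Lean on these libraries where they do the work, as an engineer would, in place of code of your own. Each camera call takes 0.05 s, during which the arm holds its last target.

## Working session

There is one attempt and no reset: what is moved stays moved. The work goes in short steps, Python scripts to look and compute and a tool call to move; the robot and the scene stay as the last step left them, time stands still between calls to the robot, and variables do not carry over. Pictures are saved under pics/ and viewed, and the job is handed in when it is done.

Besides the shell and the picture viewer there is one more tool, called after "Call:" as name(argument=value, ...) on one line, values as JSON. servo_tool: Moves the arm, as the interface text tells. Its arguments: {"type":"object","properties":{"increments":{"type":"array","items":{"type":"number"}},"squeeze":{"type":"number"}},"required":["increments"]}

```bash
mkdir -p pics; ls; python3 - <<'E'
from bench import *
import cv2,pickle,numpy as np
o=get_obs();print(o)
d={}
for n in("scene","top"):
    p,z=grab_frame(n);c=calibration(n);d[n]=(p,z,c);print(n,c)
    cv2.imwrite(f"pics/{n}0.png",p[:,:,::-1])
print(calibration("wrist"))
pickle.dump(d,open("d0.pkl","wb"))
E
```

```text
pics
{'clock': 0.0, 'joints': array([-1.21013921,  0.47780245,  0.02235323,  1.55647889, -0.01152115,
        1.10927351, -0.08310429]), 'qvel': array([-2.21812535e-03,  1.75833089e-03,  6.62392150e-04,  2.38184524e-04,
       -4.74318415e-05,  6.73780541e-04, -2.27407000e-03]), 'tau': array([ 7.69035742e-04, -5.96472037e+01,  1.60818145e+00, -2.81189364e+01,
        1.25370894e-02,  9.39666963e-03, -9.69711692e-06]), 'tcp_pos': array([0.30469531, 0.60164535, 0.2303128 ]), 'orientation': array([ 2.67570575e+00,  1.64423706e+00, -2.34605867e-03]), 'contact_force': array([-0.88258188,  0.37586224,  0.40427426]), 'moment': array([0.03737943, 0.06470088, 0.06708173]), 'grip_width': 0.08572847360042998}
scene {'fx': 419.3068014663754, 'fy': 419.3068014663754, 'cx': 318.7064811898061, 'cy': 205.64913886233273, 'eye': array([-0.05561035,  1.26452167,  0.64876948]), 'orientation': array([ 0.36690236, -1.27961648, -2.28606844])}
top {'fx': 427.63386063154826, 'fy': 427.63386063154826, 'cx': 319.2669391338025, 'cy': 200.0107694774642, 'eye': array([0.35881036, 0.46793396, 1.16532643]), 'orientation': array([ 0.06853471, -0.08636094, -1.58430478])}
{'fx': 325.7831163924782, 'fy': 325.7831163924782, 'cx': 322.20340546346074, 'cy': 202.21828316202715, 'T_tool_cam': array([[ 9.99999865e-01,  3.48202254e-04,  3.85941413e-04,
         4.44454740e-04],
       [ 4.43050251e-04, -9.59264347e-01, -2.82509675e-01,
        -7.23360949e-02],
       [ 2.71849332e-04,  2.82509808e-01, -9.59264372e-01,
        -1.43135494e-01],
       [ 0.00000000e+00,  0.00000000e+00,  0.00000000e+00,
         1.00000000e+00]])}
```

View pics/scene0.png

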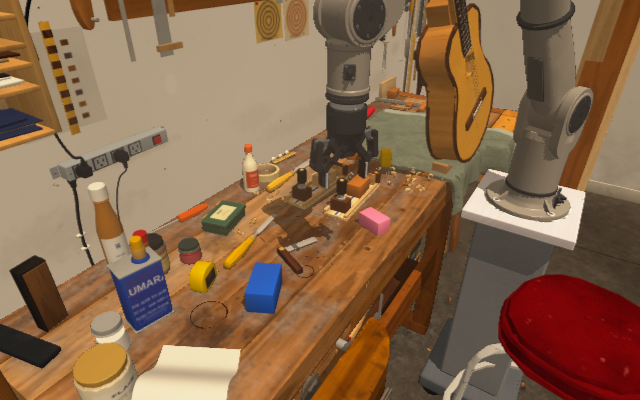

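View pics/top0.png

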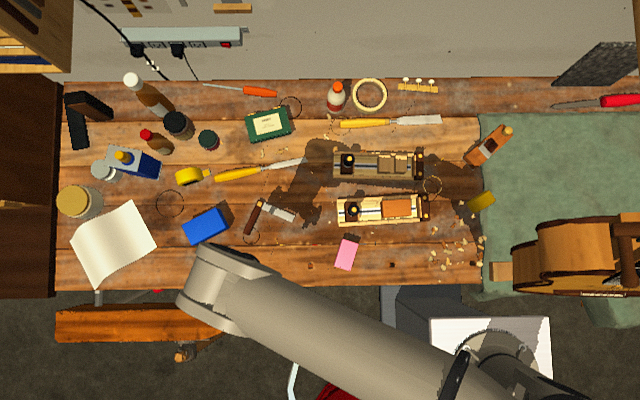

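```bash
cat > h.py <<'E'
import numpy as np,pickle
from scipy.spatial.transform import Rotation as R
def world(c,u,v,z):
    p=np.array([(u-c['cx'])/c['fx']*z,-(v-c['cy'])/c['fy']*z,-z])
    return R.from_rotvec(c['orientation']).apply(p)+c['eye']
def plane(c,u,v,h):
    d=R.from_rotvec(c['orientation']).apply([(u-c['cx'])/c['fx'],-(v-c['cy'])/c['fy'],-1.])
    return c['eye']+d*(h-c['eye'][2])/d[2]
E
python3 - <<'E'
import pickle,cv2
from h import *
d=pickle.load(open("d0.pkl","rb"))
p,z,c=d["top"]
cr=p[140:235,320:440,::-1]
cv2.imwrite("pics/c1.png",cv2.resize(cr,None,fx=6,fy=6,interpolation=cv2.INTER_CUBIC))
p2,z2,c2=d["scene"]
cv2.imwrite("pics/c2.png",cv2.resize(p2[120:240,250:400,::-1],None,fx=5,fy=5,interpolation=cv2.INTER_CUBIC))
print(plane(c,320,200,0),world(c,320,200,z[200,320]))
E
```

```text
[0.47377148 0.45182581 0.        ] [ 4.73773836e-01  4.51825482e-01 -2.39238046e-05]
```

View pics/c1.png

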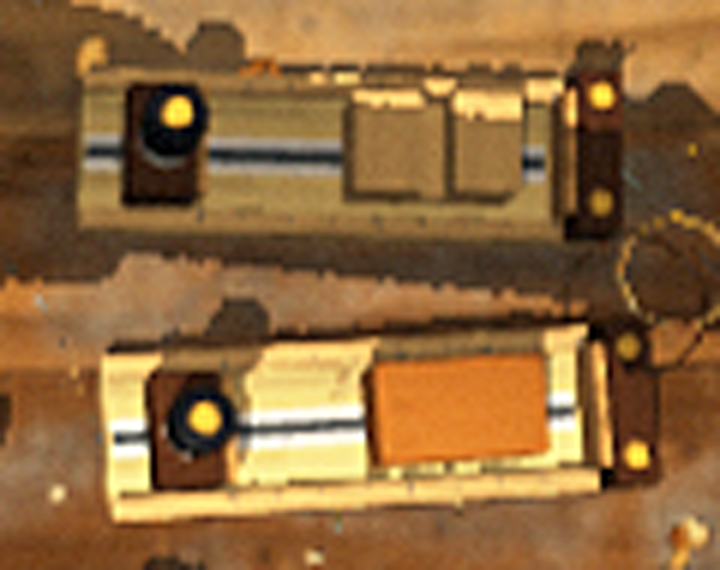

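View pics/c2.png

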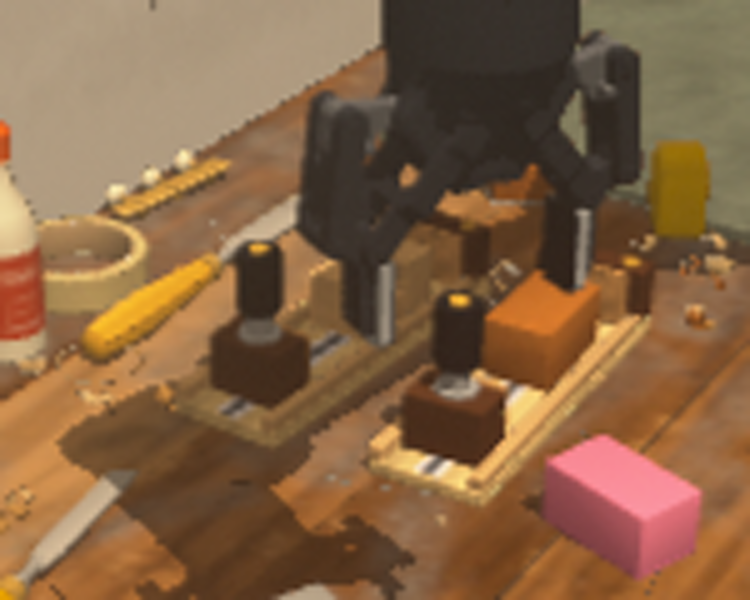

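```bash
python3 - <<'E'
import pickle,cv2
from h import *
d=pickle.load(open("d0.pkl","rb"))
p,z,c=d["top"]
def w(x,y,h=None,n=''):
    u,v=320+(x+.5)/6-.5,140+(y+.5)/6-.5
    zz=z[int(round(v)),int(round(u))]
    print(n,(round(u,1),round(v,1)),'depth',world(c,u,v,zz).round(4),'plane',plane(c,u,v,h).round(4) if h else '')
w(205,418,.105,'redknob');w(178,111,.105,'paleknob')
w(628,345,.05,'stop far');w(637,455,.05,'stop near')
w(605,400,.05,'stop inner edge');w(595,400,.05,'strip')
for q in[(375,362),(545,355),(550,450),(380,465)]: w(*q,.05,'block')
for q in[(103,355),(115,520),(585,328),(600,490)]: w(*q,.02,'fence')
w(118,438,.01,'slot L');w(570,411,.01,'slot R')
# height map in row through stop
for x in range(560,680,6): w(x,395,None,'row')
E
```

```text
redknob (353.8, 209.2) depth [0.4392 0.3695 0.1034] plane [0.4391 0.3697 0.105 ]
paleknob (349.2, 158.1) depth [0.5688 0.3778 0.103 ] plane [0.5684 0.378  0.105 ]
stop far (424.2, 197.1) depth [0.4727 0.1781 0.0494] plane [0.4726 0.1783 0.05  ]
stop near (425.8, 215.4) depth [0.4243 0.176  0.049 ] plane [0.4243 0.1762 0.05  ]
stop inner edge (420.4, 206.2) depth [0.449  0.188  0.0448] plane [0.4486 0.1893 0.05  ]
strip (418.8, 206.2) depth [0.4493 0.1918 0.0421] plane [0.4486 0.1937 0.05  ]
block (382.1, 199.9) depth [0.47   0.2841 0.0157] plane [0.4667 0.2895 0.05  ]
block (410.4, 198.8) depth [0.4725 0.2061 0.0113] plane [0.4687 0.2149 0.05  ]
block (411.2, 214.6) depth [0.427  0.2143 0.0505] plane [0.427  0.2142 0.05  ]
block (382.9, 217.1) depth [0.4221 0.2873 0.0411] plane [0.4216 0.2887 0.05  ]
fence (336.8, 198.8) depth [ 0.4767  0.4058 -0.0016] plane [0.4745 0.4069 0.02  ]
fence (338.8, 226.2) depth [0.4004 0.4031 0.0211] plane [0.4005 0.403  0.02  ]
fence (417.1, 194.2) depth [ 0.4863  0.1836 -0.0047] plane [0.4836 0.1896 0.02  ]
fence (419.6, 221.2) depth [0.4103 0.1873 0.0
[... 601 characters left out ...]
th [0.3588 0.4679 1.1653] plane 
row (420.9, 205.4) depth [0.451  0.1872 0.0472] plane 
row (421.9, 205.4) depth [0.4509 0.1846 0.0474] plane 
row (422.9, 205.4) depth [0.4508 0.1823 0.0486] plane 
row (423.9, 205.4) depth [0.4507 0.1797 0.0488] plane 
row (424.9, 205.4) depth [0.4507 0.1771 0.0491] plane 
row (425.9, 205.4) depth [0.4508 0.1738 0.0466] plane 
row (426.9, 205.4) depth [0.4505 0.172  0.0496] plane 
row (427.9, 205.4) depth [0.4504 0.1698 0.0511] plane 
row (428.9, 205.4) depth [ 0.4549  0.1523 -0.0039] plane 
row (429.9, 205.4) depth [0.4543 0.1512 0.002 ] plane 
row (430.9, 205.4) depth [ 0.4547  0.1471 -0.0027] plane 
row (431.9, 205.4) depth [ 0.4546  0.1446 -0.0017] plane
```

```bash
cat >> h.py <<'E'
def plan(o,tgt,yaw,n,fing):
    Rc=R.from_rotvec(o['orientation'])
    L=np.deg2rad(yaw)
    Rt=R.from_matrix(np.array([[np.cos(L),np.sin(L),0],[np.sin(L),-np.cos(L),0],[0,0,-1.]]))
    rel=(Rc.inv()*Rt).as_rotvec()
    dp=(np.array(tgt)-o['tcp_pos'])/n*1000
    cur=Rc;out=[]
    for i in range(n):
        out.append(list(cur.inv().apply(dp).round(1))+list((rel/n).round(4))+[fing])
        cur=cur*R.from_rotvec(rel/n)
    return out
E
python3 - <<'E'
from bench import *
from h import *
o=get_obs();m=R.from_rotvec(o['orientation']).as_matrix()
print(m.round(3),np.rad2deg(np.arctan2(m[1,0],m[0,0])))
for r in plan(o,[.439,.3695,.18],92.6,7,85): print(r)
E
```

```text
[[ 0.452  0.892 -0.001]
 [ 0.892 -0.452 -0.002]
 [-0.002  0.    -1.   ]] 63.140291721781054
[np.float64(-20.9), np.float64(32.1), np.float64(7.2), np.float64(-0.0), np.float64(0.0002), np.float64(-0.0735), 85]
[np.float64(-23.2), np.float64(30.5), np.float64(7.2), np.float64(-0.0), np.float64(0.0002), np.float64(-0.0735), 85]
[np.float64(-25.4), np.float64(28.7), np.float64(7.2), np.float64(-0.0), np.float64(0.0002), np.float64(-0.0735), 85]
[np.float64(-27.4), np.float64(26.7), np.float64(7.2), np.float64(-0.0), np.float64(0.0002), np.float64(-0.0735), 85]
[np.float64(-29.3), np.float64(24.7), np.float64(7.2), np.float64(-0.0), np.float64(0.0002), np.float64(-0.0735), 85]
[np.float64(-31.1), np.float64(22.4), np.float64(7.2), np.float64(-0.0), np.float64(0.0002), np.float64(-0.0735), 85]
[np.float64(-32.6), np.float64(20.1), np.float64(7.2), np.float64(-0.0), np.float64(0.0002), np.float64(-0.0735), 85]
```

Candidates in the top picture: red knob (354,209) on the near jig with the plain brown block (396,208); pale knob (349,158) on the far jig with the slotted block (392,163). The pink block (348,252) and the brown piece at (488,145) are look-alikes outside the jigs. I choose the near jig, and the crop confirms it: the block is plain and brown. Knob to stop measures 178 mm, block length 75 mm and gap 23 mm, all matching the description. The jaw has to travel 85 mm.

Call:
servo_tool(increments=[-21,32,7,0,0,-0.0735,85,-23,30.5,7,0,0,-0.0735,85,-25.5,28.5,7,0,0,-0.0735,85,-27.5,26.5,7,0,0,-0.0735,85,-29.5,24.5,7,0,0,-0.0735,85,-31,22.5,7,0,0,-0.0735,85,-32.5,20,7,0,0,-0.0735,85,0,0,0,0,0,0,85], squeeze=30)

```text
clock: 1.1
tcp_pos: [0.4403, 0.366, 0.1814]
orientation: [2.175, 2.264, -0.004]
contact_force: [0.1, 0.1, 0.2]
grip_width: 0.085
```

```bash
python3 - <<'E'
from bench import *
import cv2
from h import *
o=get_obs();print(o['clock'],o['tcp_pos'],o['contact_force'])
p,z=grab_frame("wrist");cv2.imwrite("pics/w1.png",p[:,:,::-1])
c=calibration("wrist")
np.savez("w1.npz",p=p,z=z)
for r in plan(o,[.439,.3695,.18],92.6,1,85): print(r)
# project expected knob
T=c['T_tool_cam'];Rc=R.from_rotvec(o['orientation'])
for P in([.439,.3695,.105],[.449,.1915,.05]):
    t=Rc.inv().apply(np.array(P)-o['tcp_pos']);q=np.linalg.inv(T)@np.r_[t,1]
    print(c['cx']+c['fx']*q[0]/-q[2],c['cy']-c['fy']*q[1]/-q[2])
E
```

```text
1.1 [0.44034229 0.36599601 0.18138214] [0.11451675 0.1207192  0.2459199 ]
[np.float64(3.6), np.float64(-1.2), np.float64(1.4), np.float64(-0.0007), np.float64(0.0029), np.float64(-0.0054), 85]
326.77718513013286 210.74384153104558
122.12495795505978 194.46321809299724
```

View pics/w1.png

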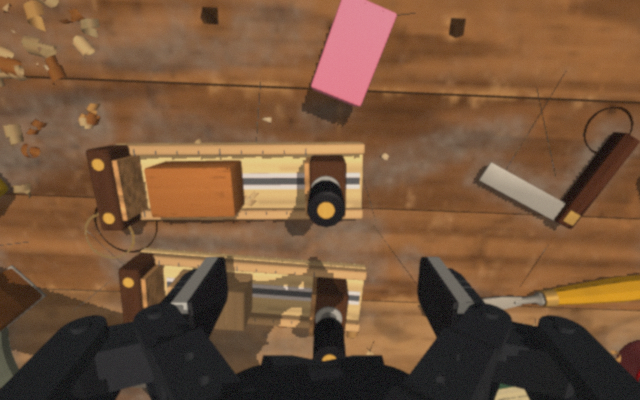

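The wrist view shows the brown block at (195,188). Its jig's knob top is at (326,210), against a prediction of (327,211), so the position is confirmed. Next I go down and close on the knob.

Call:
servo_tool(increments=[3.6,-1.2,20,0,0.003,-0.005,85,0,0,30,0,0,0,85,0,0,30,0,0,0,85,0,0,28,0,0,0,85,0,0,0,0,0,0,60,0,0,0,0,0,0,24,0,0,0,0,0,0,24,0,0,0,0,0,0,24], squeeze=30)

```text
clock: 2.15
tcp_pos: [0.4378, 0.3741, 0.0757]
orientation: [-2.164, -2.275, -0.006]
contact_force: [-1.0, -2.3, 6.7]
grip_width: 0.0275
```

```bash
cat > look.py <<'E'
import sys
from bench import *
import cv2
from h import *
n=sys.argv[1]
o=get_obs();print(o['clock'],o['tcp_pos'],o['orientation'],o['contact_force'],o['moment'],o['grip_width'])
p,z=grab_frame("top");cv2.imwrite(f"pics/{n}.png",cv2.resize(p[140:235,320:440,::-1],None,fx=6,fy=6,interpolation=cv2.INTER_CUBIC))
p,z=grab_frame("wrist");cv2.imwrite(f"pics/{n}w.png",p[:,:,::-1])
m=R.from_rotvec(o['orientation']).as_matrix();print(m.round(3))
E
python3 look.py a2
```

```text
2.15 [0.43780354 0.3740778  0.07574363] [-2.16369692 -2.27530663 -0.00550284] [-0.97803438 -2.28921877  6.67411509] [-0.62890849  0.19932     0.00143821] 0.027517576369330287
[[-0.05   0.999  0.001]
 [ 0.999  0.05   0.004]
 [ 0.004  0.001 -1.   ]]
```

View pics/a2.png

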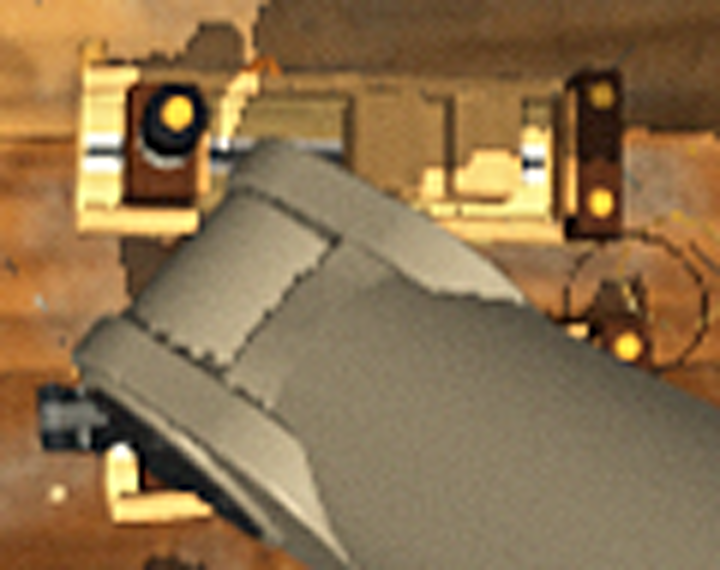

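View pics/a2w.png

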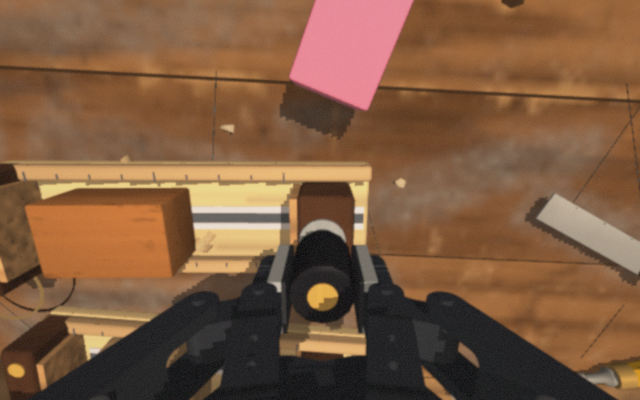

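The wrist view shows the knob at (322,270) between both pads (opening 27.5 mm). Only the near jaw is held, and the far knob is unmoved in the top view. Now I slide along tool -x, stopping short of home first.

Call:
servo_tool(increments=[-11,0,0,0,0,0,24,-12,0,0,0,0,0,24,-12,0,0,0,0,0,24,-12,0,0,0,0,0,24,-12,0,0,0,0,0,24,-11,0,0,0,0,0,24,-8,0,0,0,0,0,24,0,0,0,0,0,0,24])

```text
clock: 3.25
tcp_pos: [0.4414, 0.2959, 0.0756]
orientation: [-2.163, -2.275, -0.006]
contact_force: [-3.5, 0.0, 12.7]
grip_width: 0.027
```

```bash
python3 look.py a3
```

```text
3.25 [0.44143375 0.29593978 0.0756498 ] [-2.16344094 -2.2745981  -0.00603869] [-3.47077442  0.0299037  12.65539379] [-0.19271616  0.63631263 -0.0482847 ] 0.02701200318007706
[[-0.05   0.999  0.001]
 [ 0.999  0.05   0.004]
 [ 0.004  0.001 -1.   ]]
```

View pics/a3w.png

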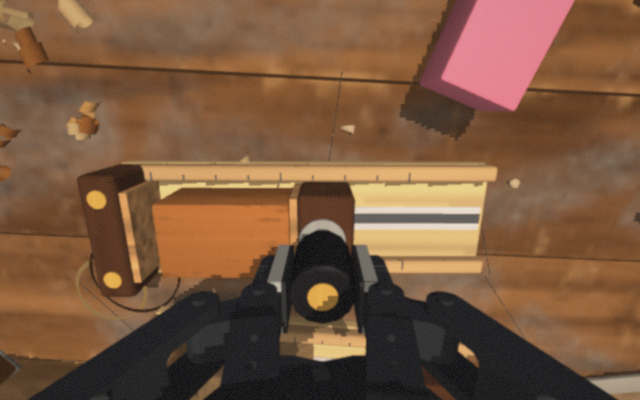

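The jaw now carries the block along (block at (225,230), jaw against it), with about 11 mm left. I continue and ease the downward press slightly.

Call:
servo_tool(increments=[-3,0,-1,0,0,0,24,-3,0,-1,0,0,0,24,-3,0,-1,0,0,0,24,-2,0,0,0,0,0,24,-2,0,0,0,0,0,24,0,0,0,0,0,0,24,0,0,0,0,0,0,24,0,0,0,0,0,0,24])

```text
clock: 4.35
tcp_pos: [0.4419, 0.283, 0.0759]
orientation: [-2.163, -2.275, -0.004]
contact_force: [4.2, 5.6, -14.0]
grip_width: 0.0269
```

```bash
python3 look.py a4
```

```text
4.35 [0.44192292 0.28300431 0.07590543] [-2.16300867 -2.2752457  -0.00369409] [  4.22786994   5.61981259 -14.00018645] [ 1.15428702 -0.86965576 -0.03013567] 0.02690984647097013
[[-0.051  0.999 -0.   ]
 [ 0.999  0.051  0.003]
 [ 0.003  0.    -1.   ]]
```

View pics/a4w.png

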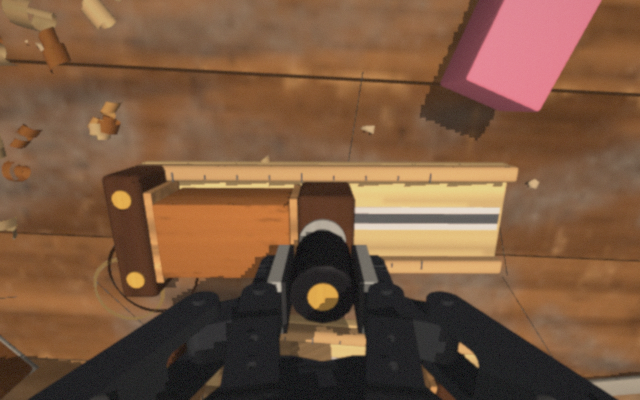

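The block's left end now meets the stop's facing at (155,235), and the TCP puts the knob about 92 mm from the stop. I take the vertical force off and push 1.5 mm more to confirm contact by force.

Call:
servo_tool(increments=[-0.5,0,0.7,0,0,0,24,-0.5,0,0.7,0,0,0,24,-0.5,0,0,0,0,0,24,0,0,0,0,0,0,24,0,0,0,0,0,0,24,0,0,0,0,0,0,24,0,0,0,0,0,0,24,0,0,0,0,0,0,24])

```text
clock: 5.45
tcp_pos: [0.442, 0.283, 0.0758]
orientation: [-2.161, -2.276, -0.007]
contact_force: [0.3, 7.3, -3.0]
grip_width: 0.0271
```

Position held at y=0.2830 while the force rose, so it is solidly home. I release and lift.

Call:
servo_tool(increments=[0,0,0,0,0,0,60,0,0,0,0,0,0,70,0,0,0,0,0,0,70,0,0,0,0,0,0,70,0,0,-25,0,0,0,70,0,0,-35,0,0,0,70,0,0,-40,0,0,0,70,0,0,-30,0,0,0,70])

```text
clock: 6.45
tcp_pos: [0.4422, 0.2812, 0.2074]
orientation: [-2.163, -2.275, -0.005]
contact_force: [-0.5, -0.3, 0.7]
grip_width: 0.0701
```

Call:
servo_tool(increments=[0,-20,-10,0,0,0,70,0,-20,0,0,0,0,70,0,-20,0,0,0,0,70,0,0,0,0,0,0,70,0,0,0,0,0,0,70,0,0,0,0,0,0,70,0,0,0,0,0,0,70,0,0,0,0,0,0,70])

```text
clock: 7.45
tcp_pos: [0.3822, 0.2781, 0.2155]
orientation: [-2.163, -2.275, -0.003]
contact_force: [-0.6, 0.2, 0.3]
grip_width: 0.0698
```

```bash
python3 look.py a5; python3 - <<'E'
from bench import *
from h import *
o=get_obs();p,z=grab_frame("wrist");c=calibration("wrist");np.savez("w5.npz",p=p,z=z,o=o['orientation'],t=o['tcp_pos'],T=c['T_tool_cam'])
E
```

```text
7.45 [0.38217282 0.27812568 0.21552467] [-2.16328124 -2.27508591 -0.00309664] [-0.62780388  0.23911846  0.29726804] [-0.01466215 -0.01781869  0.00237904] 0.06975035667082219
[[-0.05   0.999 -0.   ]
 [ 0.999  0.05   0.003]
 [ 0.003 -0.    -1.   ]]
```

View pics/a5w.png

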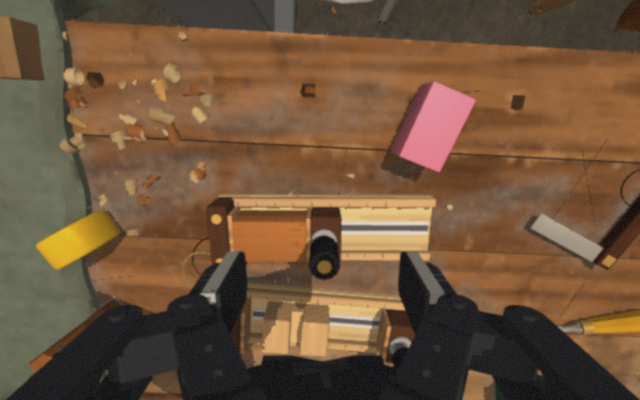

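View pics/a5.png

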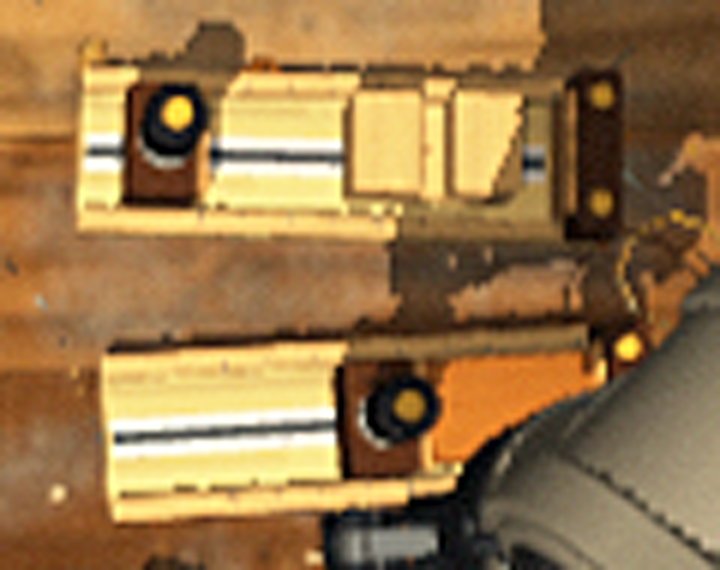

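```bash
python3 - <<'E'
import pickle
from h import *
c=pickle.load(open("d0.pkl","rb"))["top"][2]
f=lambda x,y,h:plane(c,320+(x+.5)/6-.5,140+(y+.5)/6-.5,h)
e=np.array([-.046,1])/np.hypot(.046,1);s=np.array([.449,.1915])
print("red knob y",(f(408,405,.105)[:2]-s)@e,"pale",f(178,112,.105))
d=np.load("w5.npz");import bench;w=bench.calibration("wrist")
def wp(u,v):
    zz=d['z'][v,u];q=d['T']@np.array([(u-w['cx'])/w['fx']*zz,-(v-w['cy'])/w['fy']*zz,-zz,1]);P=R.from_rotvec(d['o']).apply(q[:3])+d['t'];return P,(P[:2]-s)@e
for u,v in[(323,268),(240,225),(236,235),(270,235),(300,235),(305,225)]:print(u,v,wp(u,v))
E
```

```text
red knob y 0.09381373036026962 pale [0.56797465 0.37798108 0.105     ]
323 268 (array([0.44338394, 0.28274176, 0.10569584]), np.float64(0.09140344192084209))
240 225 (array([0.42887782, 0.19849903, 0.04981467]), np.float64(0.007916283088490331))
236 235 (array([0.43892757, 0.19483032, 0.05220669]), np.float64(0.0037896487886470314))
270 235 (array([0.43770641, 0.22894415, 0.0511138 ]), np.float64(0.03792355521051928))
300 235 (array([0.43653893, 0.25927624, 0.0503425 ]), np.float64(0.06827724756599271))
305 225 (array([0.42596175, 0.26392762, 0.04904363]), np.float64(0.07340975376781594))
```

The red knob is 91 to 94 mm from the stop. The block top is level at 50 mm and spans about 0 to 75 mm from the stop. The pale knob hasn't moved (crop pixel (178,112), was (178,111)), and the gripper is clear.

```bash
python3 -c "
from bench import *
print(hand_in())"
```

```text
the job is handed in; nothing more can be done
None
```

The red block's jig is closed, and I handed the job in at about 7.6 s; no verdict was reported. I gripped the black knob on the near jig (the one with the plain brown block), slid its jaw about 85 mm until the block met the stop, then let go and lifted clear.

**Jaw and block:** the knob ended 91 to 94 mm from the stop face, against 93 mm for fully home. The block lies flat, with its top 49 to 52 mm above the bench. Its end is at the stop; the nearest point on its top that I measured was 4 mm from the stop face.
**Seating:** one last 1.5 mm push left the jaw where it was while the force rose from 5.6 to 7.3 N.
**Other jig:** the pale block's knob stayed put to within about 1 mm, and the gripper is touching nothing.

The two camera readings of the knob's final position differ by about 2.5 mm, which is about what the calibration allows. While gripping, the tool met up to 14 N of vertical force, which I eased off before letting go. No check failed.

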